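# Catch the biscuits in the cake tin

## Task

Pick up the straight-sided round cake tin and hold it up under the lip of the snack dispenser's chute, gently pushing the paddle back with the tin so that the gate drops and all three biscuits slide down into the tin. Then set the tin, with the three biscuits in it, down upright on the worktop and let go; spill no biscuit and leave the mixing bowl where it stands.

Things in the scene. Friction and masses are not known exactly. Their poses are not given: they have to be found in the camera images.
- cake_tin_center (a point): Round open cake tin, plain bare metal, upright straight sides, flat bottom, no handle: 200 mm across (outer radius 100), 70 mm high, wall and bottom 4 mm, a thin rolled rim, 0.13 kg, loose. Point on its axis half-way up, 35 mm above its underside and below the rim; z up its axis. Pinch the wall anywhere round the rim from above, one finger in, one out (30 N grip holds it level).
- mixing_bowl: Orange plastic mixing bowl with sloping sides, 211 mm across, 88 mm high, loose; origin at the centre of its underside, z up. To be left alone. The tin and the bowl stand left and right in front of the dispenser, either way round.
- chute_lip (a point): Middle of the lower lip of the dispenser's chute floor, 240 mm above the worktop; the dispenser is fixed, its x points level from the lip back to the stand, z up. Metal chute, 42 mm wide outside, rising at 30 degrees towards +x, on a wooden stand whose foot starts 80 mm and post 110 mm behind the lip. Biscuits drop from the lip and fly up to 90 mm forwards (-x).
- gate (a point): Middle of the top edge, when shut, of the upright gate plate (30 mm wide, 40 mm high), 6 mm in front (-x) of the lip and 18 mm above it; axes as for the lip; the point stays there when the gate moves. The gate swings down when the paddle is pushed and then reaches down to 176 mm above the worktop: keep the tin's rim below that.
- paddle_face (a point): Point on the front (-x) face of the black paddle plate at rest where the tin's rim should push, 155 mm above the worktop, 20 mm behind (+x of) the lip; axes as for the lip, push along +x. The plate is 44 mm wide and spans 110 to 175 mm above the worktop (a standing tin passes below it). Pushed there, 29 mm opens the gate enough, 36 to 44 mm well; hard stop at 49 mm. Spring 1 to 2 N.
- paddle (a joint): Swing of the paddle and its gate about their hinge, rad: 0 at rest (gate up, shut), grows as the paddle is pushed back, 0.52 at the hard stop; the biscuits slide over the gate from about 0.3. A spring shuts it again.
- biscuit_1: The lowest of three chunky biscuits lined up in the chute behind the gate, 28 x 26 x 16 mm, 20 g, loose, brown with rounded edges; origin at the centre of its underside. They slide by themselves once the gate is down, within about 1 s.
- biscuit_2: The second biscuit, same size, just above the first.
- biscuit_3: The third biscuit, same size, the topmost.
- dispenser: The whole dispenser with its paddle: wooden foot 130 x 150 mm, post, metal chute, 0.33 m high, fixed to the worktop. Origin on the worktop 90 mm behind (+x of) the lip; axes as for the lip. Do not force the tin against it: the paddle needs only 2 N.

How it is judged (in metres and radians):
On the way, in this order (a step that is already met when the one before it is completed fails the run):
1. the cake tin is held up off the worktop beneath the chute's lip, before the biscuits have left the chute (height (world z) of cake_tin_center above 0.06 m and horizontal distance between cake_tin_center and chute_lip below 0.1 m and height (world z) of each of biscuit_1, biscuit_2, biscuit_3 above 0.2 m), for 0.05 s.
2. all three biscuits lie in the tin while it is still held up off the worktop (height (world z) of cake_tin_center above 0.055 m and horizontal distance between each of biscuit_1, biscuit_2, biscuit_3 and cake_tin_center below 0.1 m and z of biscuit_1 in the frame of cake_tin_center between -0.05 and 0.035 m and z of biscuit_2 in the frame of cake_tin_center between -0.05 and 0.035 m and z of biscuit_3 in the frame of cake_tin_center between -0.05 and 0.035 m), for 0.1 s.
At the end, for the whole second after the job is handed in: The cake tin stands on the worktop (its centre within 10 mm of its standing height of 35 mm), upright within 15 degrees, released, with all three biscuits inside it (height (world z) of cake_tin_center between 0.025 and 0.045 m and angle between cake_tin_center's own z axis and vertical below 0.26 rad and horizontal distance between each of biscuit_1, biscuit_2, biscuit_3 and cake_tin_center below 0.1 m and z of biscuit_1 in the frame of cake_tin_center between -0.05 and 0.035 m and z of biscuit_2 in the frame of cake_tin_center between -0.05 and 0.035 m and z of biscuit_3 in the frame of cake_tin_center between -0.05 and 0.035 m); the robot touches nothing.
It fails at once if a biscuit falls beside the tin ((height (world z) of biscuit_1 below 0.06 m and horizontal distance between biscuit_1 and cake_tin_center above 0.11 m) or (height (world z) of biscuit_2 below 0.06 m and horizontal distance between biscuit_2 and cake_tin_center above 0.11 m) or (height (world z) of biscuit_3 below 0.06 m and horizontal distance between biscuit_3 and cake_tin_center above 0.11 m)).
It fails at once if the mixing bowl is moved by more than 30 mm (distance of mixing_bowl from where it was at the start of the episode above 0.03 m).
It fails at once if the tin is forced against the dispenser or its paddle with over 30 N (contact force between cake_tin and dispenser above 30 N).
It also fails if it takes over 51 s, if anything falls off the work surface, if the arm or the gripper's body presses on something with over 40 N, if the wrist force passes 120 N, or if a joint passes its speed limit or range.

## Robot

A 6-joint arm with a two-finger parallel gripper is mounted at the origin on a cart in front of the work surface, level with it; the furniture and walls round the work are solid. World frame = base frame: x ahead of the robot, y to its left, z up, the work surface at z = 0. Lengths are in mm, angles in rad, forces in N, time in s.
With the tool pointing down it reaches from about 350 to 875 mm from the base axis. Payload 4.2 kg.
Tool frame: the origin (TCP) lies midway between the tips of the shut fingers; the grasp point (between the pads) lies 19 mm behind it; z points along the fingers, y is the line along which they close (so a half turn about z gives the same grasp; the last joint's range is limited). The gripper opens to 85 mm and grips with 20 to 120 N. Pads are 22 mm wide; open, the fingers measure 114 mm over their backs; the gripper's body (76 mm by 85 mm) begins 54 mm behind the grasp point. The pads swing forward as they close: fully open they stand 13 mm farther back than shut.
Start: joints at [-0.99, 0.385, 0.008, 0, -1.194, -0.259], TCP at [197.687, -592.89, 231.312] pointing down, gripper open.
Joint ranges: [-3.14, 3.14], [-1.21, 2.06], [-1.07, 1.41], [-3.16, 2.05], [-2.99, -0.16], [-3.1, 3.1]. Speed limits (rad/s): [2.79, 2.79, 3.14, 3.14, 3.14, 3.14].

## Interface

Orientations are given as a unit quaternion [x, y, z, w].
In Python, from bench import read_state, get_image, job_done gives the robot as it stands.
- The arm moves only by the shell command python3 -m jog 'ROWS'. ROWS is JSON, a list of rows, each a list of 3 entries, a list of its own where there are three numbers: the shift along the world's x, y, z scaled (see below), then the turn, a rotation vector about the world's x, y, z scaled (see below), then the gripper's target within -1 to 1 (shut at 1, half-way at 0, fully open at -1). In form: [[[x, y, z], [wx, wy, wz], claw], ...]. A call has 1 to 20 rows; each row is the pose to reach, as a shift and turn from the pose commanded when the call began; what a row does not reach only later rows make up. The controller multiplies each number of a shift by 10 cm and each number of a turn by 120 degrees. A row lasts 1/10 s, in which the tool goes at most 50 mm and 8.59 degrees, less where a joint would pass 70% of its speed; a pose out of reach is approached as far as the arm can. A call with a number of a shift or a turn outside -1 to 1 is refused whole. A call with a gripper value outside its range is refused whole. The fingers move at their own pace and stop on an object; the grip force is fixed at half the most. Time passes only in rows, so rows that repeat a pose let the fingers close. It gives the time, the measured TCP pose, the force, the opening and the grip force at its end, in the units of the state.
- read_state(): the state, without advancing time (a new reading comes with each control period).
- get_image(name): name is "scene" or "top" or "wrist"; returns a dict with "frame" (400x640x3 uint8, red, green, blue), "range_z" (400x640 float32, mm along the optical axis (not along the pixel's ray), 0 where there is no reading), "fx", "fy", "cx", "cy" (pixels), "R" (3x3) and "t" (3): a world point X has camera coordinates R X + t. Camera axes: x right, y down, z forward; pixel columns grow to the right and rows downward; lengths in mm; the calibration is good to about 2 mm. A picture is of the moment at which its call begins.
- job_done(): hands the job in; it is judged then, once.
The state is a dict: "clock": time; "joints": joint angles; "joint_vel": joint speeds; "joint_efforts": joint torques, N m; "position": TCP position; "ee_rot": TCP orientation; "contact_force": force on the tool from outside, world axes, zero at the start; "wrist_torque": the same for the moment, N m; "gripper_width": finger opening in mm; "grasp_force": force on a finger pad.
Only numpy, scipy, OpenCV 4.12 (cv2) and the standard library are available. Lean on these libraries where they do the work, as an engineer would, in place of code of your own. Each camera call takes 0.05 s, during which the arm holds its last target. There are 200 camera calls.

## Working session

There is one attempt and no reset: what is moved stays moved. The work goes in short steps, Python scripts to look and compute and a shell command to move; the robot and the scene stay as the last step left them, time stands still between calls to the robot, and variables do not carry over. Pictures are saved under pics/ and viewed, at most 10 in all, crops included, and the job is handed in when it is done.

```bash
mkdir -p pics
cat > h.py <<'E'
import numpy as np, cv2
from bench import read_state, get_image, job_done
def cloud(im):
    z=im["range_z"].astype(float); v,u=np.mgrid[:z.shape[0],:z.shape[1]]
    P=np.stack([(u-im["cx"])/im["fx"]*z,(v-im["cy"])/im["fy"]*z,z],-1)
    W=(P-np.array(im["t"]))@np.array(im["R"])
    W[z<=0]=np.nan
    return W
E
python3 - <<'E'
from h import *
for n in("scene","top"):
    im=get_image(n); np.savez(f"{n}.npz",**im)
    cv2.imwrite(f"pics/{n}0.png",im["frame"][...,::-1])
    print(n,im["fx"],np.array(im["R"]).round(2).tolist(),np.array(im["t"]).round())
print(read_state())
E
```

```text
scene 434.5106555775307 [[-0.85, -0.52, -0.02], [-0.29, 0.5, -0.82], [0.44, -0.69, -0.58]] [ 556.  319. 1020.]
top 513.1089661797447 [[0.02, -1.0, -0.01], [-0.99, -0.01, -0.16], [0.16, 0.01, -0.99]] [  24.  670. 1466.]
{'clock': 0.1, 'joints': array([-9.90396802e-01,  3.85464956e-01,  6.76128365e-03, -4.18074317e-04,
       -1.19397742e+00, -2.58605378e-01]), 'joint_vel': array([-0.00010539, -0.00017622,  0.00179267,  0.00070046,  0.0015301 ,
       -0.00028519]), 'joint_efforts': array([-4.56007456e-04, -3.93319237e+01,  1.88929904e+01,  4.19803709e+00,
       -2.57125161e-03,  9.37347096e-06]), 'position': array([ 197.52210283, -592.42467669,  230.34187579]), 'ee_rot': array([-1.60127577e-01,  9.87095858e-01,  9.39807747e-04, -2.06386321e-04]), 'contact_force': array([ 0.76859494,  0.42866652, -0.26601743]), 'wrist_torque': array([-0.03490063, -0.0092239 , -0.04752694]), 'grasp_force': 0.0, 'gripper_width': 85.1186533607981}
```

View pics/scene0.png

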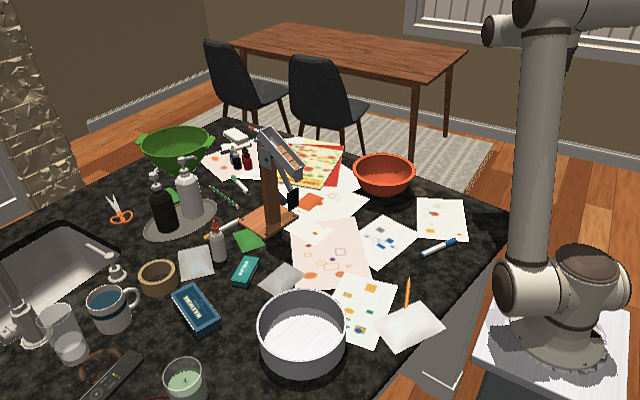

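View pics/top0.png

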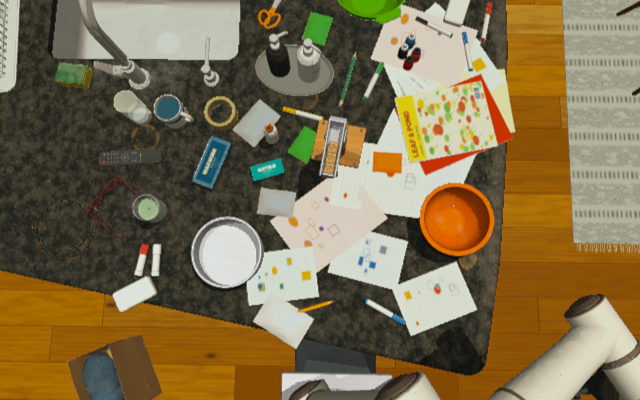

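The scene view shows the tin at about (302,335), the bowl at (384,172) and the dispenser at (275,180). In the top view they are at (227,252), (457,220) and (335,145), with the chute opening towards the robot. Next I'll measure them.

Run:
```python
from h import *
D={n:dict(np.load(n+".npz")) for n in("top","scene")}
W=cloud(D["top"]);x,y,z=W[...,0],W[...,1],W[...,2]
u=np.arange(640)[None,:]+0*z;v=np.arange(400)[:,None]+0*z
def circ(m):
    p=W[m]; A=np.c_[2*p[:,:2],np.ones(len(p))]; s=np.linalg.lstsq(A,(p[:,:2]**2).sum(1),rcond=None)[0]
    return s[:2],np.sqrt(s[2]+s[0]**2+s[1]**2),len(p),np.median(p[:,2])
print("tin",circ((abs(u-227)<45)&(abs(v-252)<45)&(z>63)&(z<80)))
print("bowl",circ((abs(u-457)<45)&(abs(v-220)<45)&(z>80)&(z<100)))
print("table z",np.nanmedian(z[300:320,100:120]),np.nanmedian(z[190:210,60:80]))
# dispenser high part
for n in D:
    W=cloud(D[n]);z=W[...,2]
    box=(abs(W[...,0]-650)<200)&(abs(W[...,1]-0)<150)
    m=box&(z>215)&(z<345)
    p=W[m];print(n,len(p))
    if len(p):
        r=cv2.minAreaRect(p[:,:2].astype(np.float32));print(r, cv2.boxPoints(r).round(1).tolist())
        for a in range(210,345,10):
            q=p[(p[:,2]>=a)&(p[:,2]<a+10)]
            if len(q):print(a,len(q),q.min(0).round(),q.max(0).round(),q.mean(0).round(1))
W=cloud(D["top"]);z=W[...,2]
m=(abs(W[...,0]-650)<200)&(abs(W[...,1])<150)&(z>10)&(z<30)&(abs(u-340)<35)&(v>110)&(v<180)
r=cv2.minAreaRect(W[m][:,:2].astype(np.float32));print("foot",r,np.median(W[m][:,2]),cv2.boxPoints(r).round(1).tolist())
for n,(a,b,c,d) in {"top":(300,100,380,200),"scene":(235,110,325,250)}.items():
    f=D[n]["frame"][b:d,a:c,::-1];f=cv2.resize(f,None,fx=4,fy=4,interpolation=2)
    if n=="top": f1=f
    else: f2=f
h=max(f1.shape[0],f2.shape[0]);pad=lambda f:cv2.copyMakeBorder(f,0,h-f.shape[0],0,0,0)
cv2.imwrite("pics/crop1.png",np.hstack([pad(f1),pad(f2)]))
```

```text
tin (array([494.43960357, 320.47543843]), np.float64(98.2508638953071), 477, np.float64(70.08263926088387))
bowl (array([ 597.28900475, -339.47042637]), np.float64(99.06858738814354), 1070, np.float64(88.12643684647514))
table z -913.9222964612593 -0.6175310126672612
top 1133
((751.8519897460938, 15.889949798583984), (59.413299560546875, 145.1151123046875), 80.07061767578125) [[675.2999877929688, -0.8999999761581421], [818.2000122070312, -25.899999618530273], [828.4000244140625, 32.599998474121094], [685.5, 57.70000076293945]]
210 2 [686.  28. 219.] [688.  41. 220.] [687.1  34.4 219.5]
220 7 [685.  20. 221.] [689.  43. 230.] [686.5  31.1 225.4]
230 18 [683. -19. 231.] [796.  43. 240.] [700.2  20.2 236.2]
240 32 [684. -21. 241.] [808.  43. 250.] [705.7  23.8 245. ]
250 78 [684. -21. 251.] [807.  46. 260.] [708.2  23.  256.6]
260 134 [677. -18. 260.] [791.  50. 270.] [715.9  21.8 265. ]
270 116 [684. -20. 270.] [804.  48. 280.] [725.6  21.7 275. ]
280 191 [697. -17. 280.] [808.  45. 290.] [750.   17.4 285.4]
290 252 [718. -20. 290.] [820.  43. 300.] [771.9  11.  294.1]
300 135 [729. -1
[... 1028 characters left out ...]
] [823.  50. 290.] [754.9  25.4 285.1]
290 194 [723.  -7. 290.] [827.  46. 300.] [769.7  18.6 294.6]
300 138 [741. -11. 300.] [826.  41. 310.] [782.7  13.7 305.2]
310 112 [754. -12. 310.] [826.  38. 319.] [791.8  11.7 314.9]
320 71 [778. -12. 321.] [817.  34. 330.] [798.9   9.1 325. ]
330 47 [791. -11. 330.] [814.  31. 339.] [804.3  10.9 334.5]
340 1 [805.   9. 340.] [805.   9. 340.] [805.    9.4 340.3]
foot ((788.6049194335938, -5.4389495849609375), (122.44557189941406, 210.65115356445312), 0.003281680401414633) 14.743300580944345 [[727.4000244140625, 99.9000015258789], [727.4000244140625, -110.80000305175781], [849.7999877929688, -110.80000305175781], [849.7999877929688, 99.9000015258789]]
```

View pics/crop1.png

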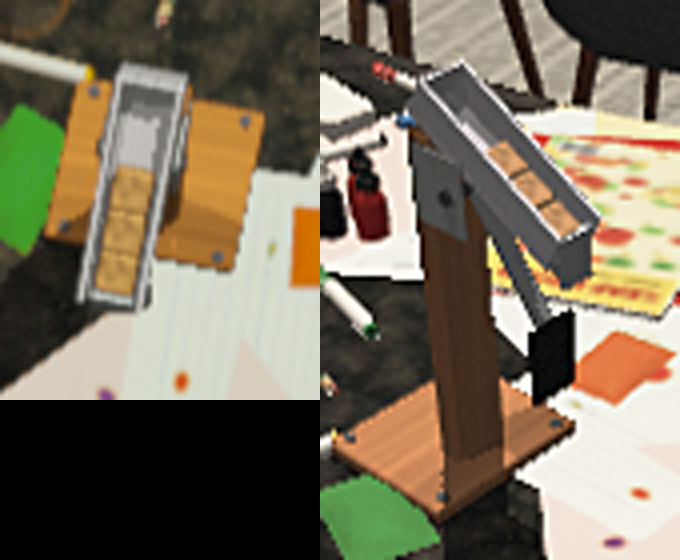

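The crop shows the chute with three biscuits, the gate plate at the lower lip and the black paddle below it. In the top view the foot corners are at (319.5,120.5), (366,129), (359,167.5) and (312,159).

Run:
```python
from h import *
D={n:dict(np.load(n+".npz")) for n in("top","scene")}
def ray(im,u,v,h):
    R=im["R"];C=-R.T@im["t"];d=R.T@np.array([(u-im["cx"])/im["fx"],(v-im["cy"])/im["fy"],1]);return (C+d*(h-C[2])/d[2])
c=np.array([ray(D["top"],*p,15)[:2] for p in((319.5,120.5),(366,129),(359,167.5),(312,159))]);print("foot",c.round(1).tolist(),c.mean(0))
for a,b in((0,1),(1,2),(2,3),(3,0)):
    d=c[b]-c[a];print(np.hypot(*d),np.degrees(np.arctan2(d[1],d[0])))
W=cloud(D["scene"]);f=D["scene"]["frame"].astype(int).max(-1)
s=np.zeros(f.shape,bool);s[180:218,283:303]=1
m=s&(f<45)&(W[...,2]>105)&(W[...,2]<180)&(W[...,0]<760);p=W[m]
print("paddle",len(p),np.median(p,0),np.percentile(p,[2,98],axis=0))
r=cv2.fitLine(p[:,:2].astype(np.float32),cv2.DIST_HUBER,0,.01,.01).ravel();print(r,np.degrees(np.arctan2(r[1],r[0])))
# chute axis: biscuits (brown) + rim extents in top
W=cloud(D["top"]);q=W[(abs(W[...,0]-750)<90)&(abs(W[...,1])<100)&(W[...,2]>255)]
# principal axis in the horizontal per z-bin midpoints (min/max percentile)
P=np.array([[*np.percentile(k[:,:2],5,axis=0)/2+np.percentile(k[:,:2],95,axis=0)/2] for a in range(260,330,10) for k in [q[(q[:,2]>=a)&(q[:,2]<a+10)]]])
print(P.round(1).tolist())
```

```text
foot [[908.0, 59.1], [882.3, -85.7], [759.9, -64.5], [784.8, 80.1]] [833.78107453  -2.74876281]
147.0589372303189 -100.06592821247122
124.19014732944768 170.21046916958466
146.76446584437647 80.23015413435476
124.9503298981367 -9.655281975753663
paddle 200 [715.05172751  30.05751464 147.72174511] [[709.39450512  11.16148354 115.34231433]
 [720.83312171  48.53592588 174.77955181]]
[1.8902817e-01 9.8197168e-01 7.1486786e+02 3.0192785e+01] 79.10393
[[731.6, 14.6], [728.9, 22.1], [747.0, 18.9], [768.2, 9.6], [777.7, 14.3], [788.9, 10.9], [797.9, 8.6]]
```

```bash
python3 - <<'E'
from h import *
im=dict(np.load("top.npz"))
def ray(u,v,h):
    R=im["R"];C=-R.T@im["t"];d=R.T@np.array([(u-im["cx"])/im["fx"],(v-im["cy"])/im["fy"],1]);return (C+d*(h-C[2])/d[2]).round(1)
print([ray(*p).tolist() for p in((320,174.5,265),(337,176.5,265),(330,116.5,335),(347,118,335))])
E
python3 -m jog '[[[0.2,0.3,0],[0,0,0.06],-1],[[0.4,0.6,0],[0,0,0.12],-1],[[0.6,1,0],[0,0,0.17],-1]]'
python3 -m jog '[[[0.2,0.35,0],[0,0,0.06],-1],[[0.4,0.7,0],[0,0,0.12],-1],[[0.6,1,0],[0,0,0.17],-1]]'
python3 -m jog '[[[0.2,0.35,0],[0,0,0.06],-1],[[0.4,0.7,0],[0,0,0.12],-1],[[0.6,1,0],[0,0,0.17],-1]]'
python3 -m jog '[[[0.2,0.35,0],[0,0,0],-1],[[0.4,0.7,0],[0,0,0],-1],[[0.6,1,0],[0,0,0],-1]]'
python3 -m jog '[[[0.2,0.35,0],[0,0,0],-1],[[0.4,0.7,0],[0,0,0],-1],[[0.6,1,0],[0,0,0],-1]]'
```

```text
[[685.8, 47.8, 265.0], [681.1, 4.2, 265.0], [818.0, 23.7, 335.0], [814.6, -18.3, 335.0]]
clock: 0.4
position: [258.0, -492.3, 230.3]
ee_rot: [-0.334, 0.943, 0.001, -0.0]
contact_force: [1.3, 0.9, 0.2]
gripper_width: 85.7
grasp_force: 0.0
clock: 0.7
position: [317.9, -391.0, 231.0]
ee_rot: [-0.496, 0.868, 0.0, -0.0]
contact_force: [0.9, -0.3, 0.4]
gripper_width: 85.3
grasp_force: 0.0
clock: 1.0
position: [377.9, -291.0, 231.1]
ee_rot: [-0.642, 0.766, 0.0, -0.0]
contact_force: [0.1, -0.9, 0.5]
gripper_width: 85.3
grasp_force: 0.0
clock: 1.3
position: [437.9, -191.1, 231.2]
ee_rot: [-0.641, 0.768, 0.0, -0.0]
contact_force: [0.7, -0.3, 0.5]
gripper_width: 85.2
grasp_force: 0.0
clock: 1.6
position: [498.0, -91.1, 231.1]
ee_rot: [-0.641, 0.768, 0.0, -0.0]
contact_force: [0.8, -0.3, 0.0]
gripper_width: 85.5
grasp_force: 0.0
```

```bash
python3 -m jog '[[[-0.05,0.35,0],[0,0,0],-1],[[-0.1,0.7,0],[0,0,0],-1],[[-0.2,1,0],[0,0,0],-1]]' >/dev/null
python3 -m jog '[[[-0.05,0.35,0],[0,0,0],-1],[[-0.1,0.7,0],[0,0,0],-1],[[-0.2,1,0],[0,0,0],-1]]' >/dev/null
python3 -m jog '[[[-0.05,0.35,0],[0,0,0],-1],[[-0.1,0.7,0],[0,0,0],-1],[[-0.2,1,0],[0,0,0],-1]]' >/dev/null
python3 -m jog '[[[-0.05,0.35,0],[0,0,0],-1],[[-0.1,0.7,0],[0,0,0],-1],[[-0.2,1,0],[0,0,0],-1]]' >/dev/null
python3 -m jog '[[[-0.1,0.15,-0.3],[0,0,0],-1],[[-0.2,0.3,-0.7],[0,0,0],-1],[[-0.2,0.3,-0.7],[0,0,0],-1],[[-0.2,0.3,-0.7],[0,0,0],-1]]'
python3 - <<'E'
from h import *
im=get_image("wrist");cv2.imwrite("pics/w1.png",im["frame"][...,::-1])
t=get_image("top");W=cloud(t)
s=read_state();print(s["position"],s["ee_rot"],s["joints"].round(2))
W=cloud(im);z=W[...,2];m=(z>64)&(z<76)&(np.hypot(W[...,0]-494,W[...,1]-320)<115);p=W[m]
A=np.c_[2*p[:,:2],np.ones(len(p))];q=np.linalg.lstsq(A,(p[:,:2]**2).sum(1),rcond=None)[0];print(len(p),q[:2],np.sqrt(q[2]+q[0]**2+q[1]**2),np.median(p[:,2]))
E
```

```text
clock: 3.2
position: [397.6, 336.9, 161.0]
ee_rot: [-0.641, 0.768, -0.001, -0.001]
contact_force: [-0.5, 0.5, 1.1]
gripper_width: 85.4
grasp_force: 0.0
[398.69320819 337.48045215 162.82268745] [-6.40323957e-01  7.68103770e-01  8.08135856e-05  1.35030188e-03] [ 1.01  0.27 -0.34  0.   -0.95 -1.2 ]
5906 [493.99773957 322.98177281] 97.73816063847993 69.85932645963507
```

View pics/w1.png

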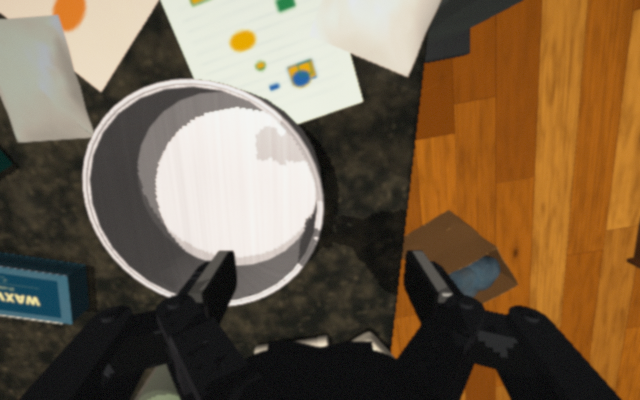

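The wrist view shows the tin rim running between the two fingers, which are near (225,260) and (415,260). The tin centre measures (494,322), so the tool is lined up on the wall. I'll lower and grip.

```bash
python3 -m jog '[[[0,0,-0.3],[0,0,0],-1],[[0,0.02,-0.6],[0,0,0],-1],[[0,0.02,-0.8],[0,0,0],-1],[[0,0.02,-0.95],[0,0,0],-1]]'
python3 -m jog '[[[0,0,-0.15],[0,0,0],-1],[[0,0,-0.3],[0,0,0],-1],[[0,0,-0.3],[0,0,0],-1]]'
python3 -m jog '[[[0,0,0],[0,0,0],0],[[0,0,0],[0,0,0],0.5],[[0,0,0],[0,0,0],1],[[0,0,0],[0,0,0],1],[[0,0,0],[0,0,0],1],[[0,0,0],[0,0,0],1],[[0,0,0],[0,0,0],1],[[0,0,0],[0,0,0],1],[[0,0,0],[0,0,0],1],[[0,0,0],[0,0,0],1]]'
```

```text
clock: 3.7
position: [398.7, 339.1, 66.8]
ee_rot: [-0.64, 0.768, 0.0, 0.001]
contact_force: [0.3, 0.0, -0.5]
gripper_width: 85.6
grasp_force: 0.0
clock: 4.0
position: [398.2, 338.5, 36.2]
ee_rot: [-0.64, 0.769, -0.0, -0.0]
contact_force: [0.1, -1.3, 0.0]
gripper_width: 85.3
grasp_force: 0.0
clock: 5.0
position: [397.9, 339.4, 36.7]
ee_rot: [-0.64, 0.768, 0.0, 0.0]
contact_force: [-0.4, -0.4, 5.6]
gripper_width: 3.1
grasp_force: 59.8
```

```bash
python3 -m jog '[[[0,0,0.1],[0,0,0],1],[[0,0,0.3],[0,0,0],1],[[0,0,0.5],[0,0,0],1],[[0,0,0.7],[0,0,0],1],[[0,0,0.82],[0,0,0],1],[[0,0,0.88],[0,0,0],1],[[0,0,0.88],[0,0,0],1],[[0,0,0.88],[0,0,0],1]]'
python3 -m jog '[[[0.02,-0.1,0],[0,0,0],1],[[0.05,-0.25,0],[0,0,0],1],[[0.08,-0.45,0],[0,0,0],1],[[0.12,-0.7,0],[0,0,0],1],[[0.15,-0.95,0],[0,0,0],1]]' >/dev/null
python3 -m jog '[[[0.04,-0.25,0],[0,0,0],1],[[0.08,-0.5,0],[0,0,0],1],[[0.12,-0.75,0],[0,0,0],1],[[0.15,-0.95,0],[0,0,0],1]]' >/dev/null
python3 -m jog '[[[0.04,-0.25,0],[0,0,0],1],[[0.08,-0.5,0],[0,0,0],1],[[0.12,-0.7,0],[0,0,0],1],[[0.15,-0.82,0],[0,0,0],1],[[0.15,-0.88,0],[0,0,0],1],[[0.15,-0.88,0],[0,0,0],1]]'
python3 - <<'E'
from h import *
for n in("wrist","top","scene"):
    im=get_image(n);W=cloud(im);z=W[...,2]
    if n=="scene":cv2.imwrite("pics/s2.png",im["frame"][...,::-1])
    m=(z>145)&(z<172)&(np.hypot(W[...,0]-539,W[...,1]-44)<115)&(np.hypot(W[...,0]-539,W[...,1]-44)>75)&(W[...,0]>490);p=W[m]
    if len(p)<20: print(n,len(p));continue
    A=np.c_[2*p[:,:2],np.ones(len(p))];q=np.linalg.lstsq(A,(p[:,:2]**2).sum(1),rcond=None)[0];print(n,len(p),q[:2],np.sqrt(q[2]+q[0]**2+q[1]**2),np.median(p[:,2]))
    pl=np.linalg.lstsq(np.c_[p[:,:2],np.ones(len(p))],p[:,2],rcond=None)[0];print("slope",pl[:2].round(3),"far z",pl@[637,27,1])
E
```

```text
clock: 5.8
position: [397.2, 338.6, 123.4]
ee_rot: [-0.64, 0.768, -0.0, -0.001]
contact_force: [-0.0, 0.4, -0.3]
gripper_width: 3.3
grasp_force: 58.9
clock: 7.3
position: [442.4, 60.2, 124.2]
ee_rot: [-0.64, 0.769, 0.0, -0.0]
contact_force: [0.2, 0.0, -1.0]
gripper_width: 3.2
grasp_force: 58.9
wrist 3577 [533.60816768  48.01914448] 98.01283746200129 156.92975308612225
slope [-0.096  0.012] far z 145.43060697551383
top 385 [536.82719278  45.47878772] 98.18516700883536 157.5775327553937
slope [-0.016 -0.005] far z 156.19051800935515
scene 473 [536.72624049  50.166401  ] 98.18942504360211 154.2981507839625
slope [0.015 0.009] far z 154.15665938962505
```

View pics/s2.png

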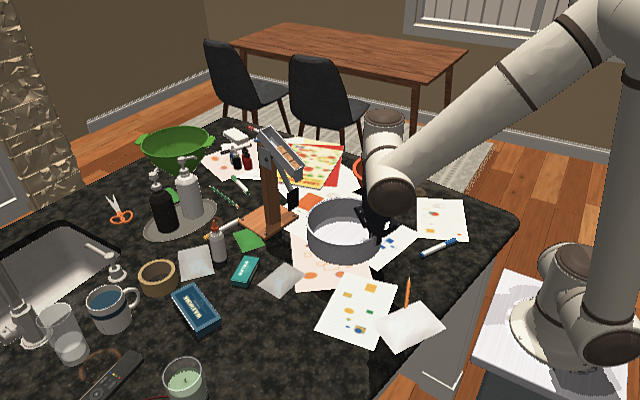

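The tin hangs level in the scene view, around (345,230) in the image. Its rim is at about z = 157, below the gate limit, and the tin lies in front of the paddle at (290,198). I'll advance along the dispenser axis.

```bash
python3 -m jog '[[[0.1,-0.01,0],[0,0,0],1],[[0.3,-0.04,0],[0,0,0],1],[[0.5,-0.07,0],[0,0,0],1],[[0.63,-0.09,0],[0,0,0],1],[[0.69,-0.1,0],[0,0,0],1],[[0.69,-0.1,0],[0,0,0],1],[[0.69,-0.1,0],[0,0,0],1]]'
python3 - <<'E'
from h import *
for n in("scene","top"):
    im=get_image(n);cv2.imwrite("pics/p_%s.png"%n,im["frame"][...,::-1]);np.savez("p_%s.npz"%n,**im)
a=cv2.resize(cv2.imread("pics/p_scene.png")[120:260,230:370],None,fx=4,fy=4)
b=cv2.resize(cv2.imread("pics/p_top.png")[110:250,280:330+10],None,fx=4,fy=4)
cv2.imwrite("pics/c3.png",np.hstack([a,b]))
W=cloud(dict(np.load("p_scene.npz")));f=dict(np.load("p_scene.npz"))["frame"].astype(int).max(-1)
s=np.zeros(f.shape,bool);s[180:218,283:303]=1
m=s&(f<45)&(W[...,2]>105)&(W[...,2]<180)&(W[...,0]<760);p=W[m];print("paddle",len(p),np.median(p,0))
d=np.array([.985,-.174]);k=W[200:235,290:345].reshape(-1,3);k=k[(k[:,2]>145)&(k[:,2]<165)&(k[:,0]<720)]
print("tin far edge along d",np.percentile(k[:,:2]@d,[90,97,100]),"paddle along",np.percentile(p[:,:2]@d,[10,50,90]))
E
```

```text
clock: 8.15
position: [511.0, 51.0, 124.0]
ee_rot: [-0.64, 0.768, 0.0, -0.001]
contact_force: [-0.5, -0.9, -1.3]
gripper_width: 3.1
grasp_force: 58.9
paddle 99 [715.36030795  32.06295098 163.20965875]
tin far edge along d [680.66189058 684.99072792 698.38391337] paddle along [697.44730014 699.05552613 701.90010315]
```

View pics/c3.png

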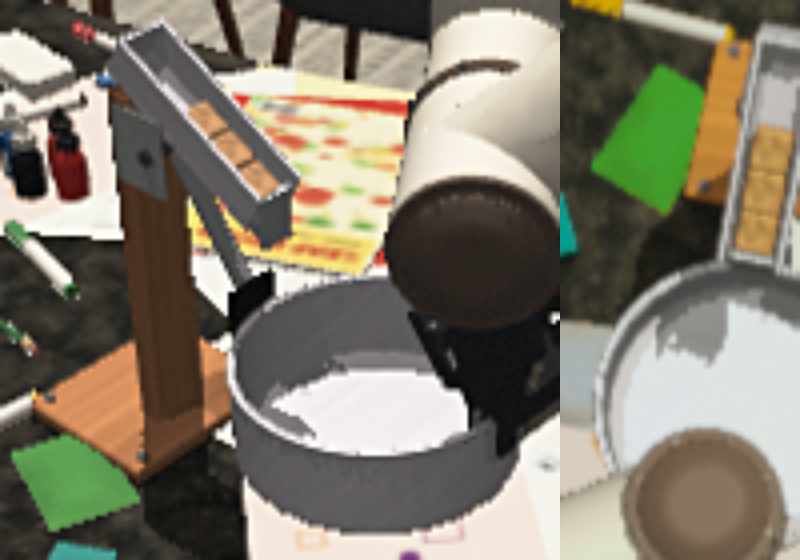

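The tin is now just in front of the paddle, with a gap of about 5 to 10 mm, and all three biscuits are still in the chute. I'll push slowly along the axis by 35 mm and check.

```bash
python3 -m jog '[[[0.05,-0.01,0],[0,0,0],1],[[0.1,-0.02,0],[0,0,0],1],[[0.15,-0.03,0],[0,0,0],1],[[0.2,-0.03,0],[0,0,0],1],[[0.25,-0.04,0],[0,0,0],1],[[0.3,-0.05,0],[0,0,0],1],[[0.35,-0.06,0],[0,0,0],1],[[0.35,-0.06,0],[0,0,0],1]]'
cat > bis.py <<'E'
from h import *
def bis(save=None):
    im=get_image("scene");W=cloud(im);hsv=cv2.cvtColor(im["frame"],cv2.COLOR_RGB2HSV)
    s=read_state();c=np.array(s["position"])[:2]+98*np.array([.985,-.174])
    m=(hsv[...,0]>5)&(hsv[...,0]<22)&(hsv[...,1]>90)
    chute=m&(W[...,2]>240)&(W[...,2]<300)&(W[...,0]<800)&(W[...,0]>660)&(abs(W[...,1]-20)<40)
    tin=m&(W[...,2]<s["position"][2]+35)&(W[...,2]>s["position"][2]-40)&(np.hypot(W[...,0]-c[0],W[...,1]-c[1])<95)
    print("pos",s["position"].round(1),"F",s["contact_force"].round(1),"chute px",chute.sum(),"tin px",tin.sum())
    if save: cv2.imwrite(save,cv2.resize(im["frame"][120:260,230:430,::-1],None,fx=4,fy=4))
E
python3 -c "from bis import *;bis('pics/b1.png')"
```

```text
clock: 9.05
position: [547.0, 44.9, 123.9]
ee_rot: [-0.64, 0.768, 0.0, -0.0]
contact_force: [-1.4, 0.3, -1.2]
gripper_width: 3.2
grasp_force: 58.8
pos [546.7  44.9 124. ] F [-1.5  0.7 -2. ] chute px 134 tin px 0
```

View pics/b1.png

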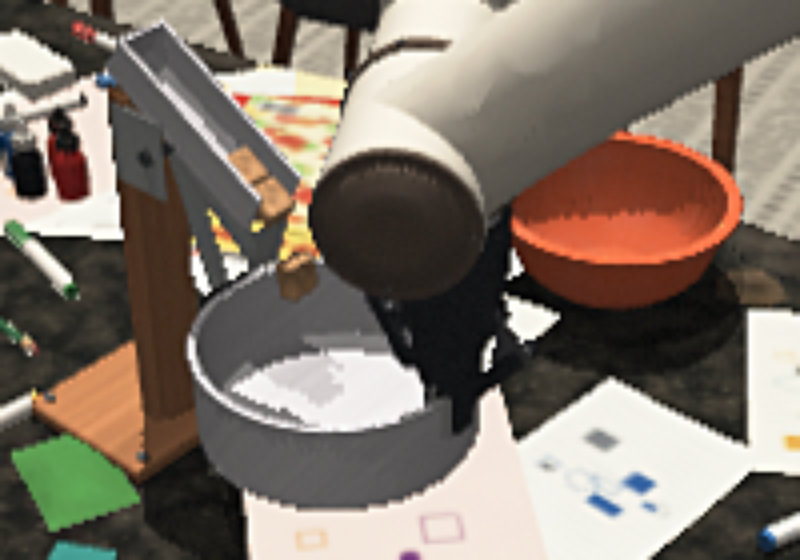

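The gate is open: the first biscuit is falling into the tin at about (297,275), and the second is at the lip at about (275,200). I'll push 5 mm more and hold.

```bash
python3 -m jog '[[[0.03,0,0],[0,0,0],1],[[0.05,-0.01,0],[0,0,0],1],[[0.05,-0.01,0],[0,0,0],1],[[0.05,-0.01,0],[0,0,0],1],[[0.05,-0.01,0],[0,0,0],1],[[0.05,-0.01,0],[0,0,0],1],[[0.05,-0.01,0],[0,0,0],1],[[0.05,-0.01,0],[0,0,0],1],[[0.05,-0.01,0],[0,0,0],1],[[0.05,-0.01,0],[0,0,0],1],[[0.05,-0.01,0],[0,0,0],1],[[0.05,-0.01,0],[0,0,0],1]]'
python3 -c "from bis import *;bis('pics/b2.png')"
```

```text
clock: 10.3
position: [551.6, 44.1, 124.3]
ee_rot: [-0.64, 0.768, 0.0, -0.0]
contact_force: [-2.2, 0.7, -4.1]
gripper_width: 3.1
grasp_force: 61.0
pos [551.6  44.1 124.3] F [-2.3  0.8 -3.4] chute px 4 tin px 124
```

View pics/b2.png

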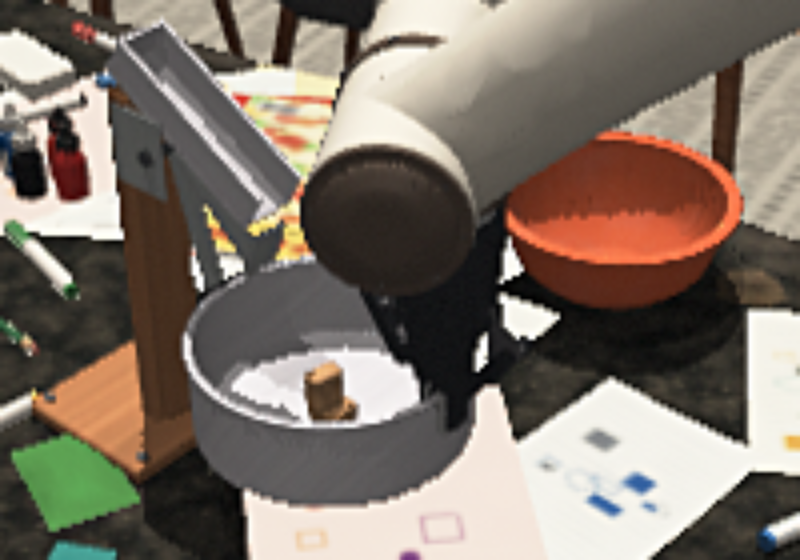

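The chute is empty and the biscuits are in the tin near (330,395). I'll back off gently and set the tin down.

```bash
python3 -m jog '[[[-0.04,0.01,0],[0,0,0],1],[[-0.1,0.02,0],[0,0,0],1],[[-0.2,0.03,0],[0,0,0],1],[[-0.32,0.06,0],[0,0,0],1],[[-0.45,0.08,0],[0,0,0],1],[[-0.58,0.1,0],[0,0,0],1],[[-0.7,0.12,0],[0,0,0],1],[[-0.82,0.14,0],[0,0,0],1],[[-0.9,0.16,0],[0,0,0],1],[[-0.95,0.17,0],[0,0,0],1],[[-0.98,0.17,0],[0,0,0],1],[[-0.98,0.17,0],[0,0,0],1]]'
python3 -m jog '[[[0,0,-0.05],[0,0,0],1],[[0,0,-0.15],[0,0,0],1],[[0,0,-0.27],[0,0,0],1],[[0,0,-0.4],[0,0,0],1],[[0,0,-0.52],[0,0,0],1],[[0,0,-0.63],[0,0,0],1],[[0,0,-0.72],[0,0,0],1],[[0,0,-0.78],[0,0,0],1],[[0,0,-0.82],[0,0,0],1],[[0,0,-0.85],[0,0,0],1],[[0,0,-0.865],[0,0,0],1],[[0,0,-0.875],[0,0,0],1],[[0,0,-0.875],[0,0,0],1]]'
python3 - <<'E'
from bis import *
im=get_image("wrist");cv2.imwrite("pics/w4.png",im["frame"][...,::-1]);bis()
E
```

```text
clock: 11.55
position: [453.6, 61.2, 124.4]
ee_rot: [-0.64, 0.768, -0.0, 0.0]
contact_force: [0.6, 0.3, -1.3]
gripper_width: 3.0
grasp_force: 61.7
clock: 12.85
position: [453.9, 61.2, 37.0]
ee_rot: [-0.64, 0.768, -0.0, 0.0]
contact_force: [0.6, 0.1, -1.5]
gripper_width: 3.4
grasp_force: 61.7
pos [453.9  61.2  37.1] F [-0.4 -0.1 -2.5] chute px 6 tin px 138
```

View pics/w4.png

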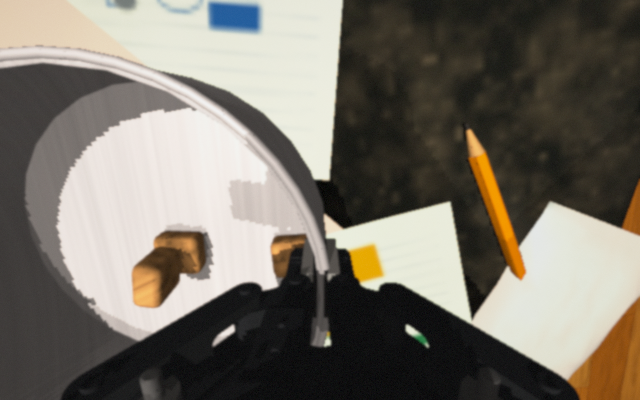

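All three biscuits are in the tin: two near (170,265) and one near (290,255), which is below the inner fingertip. I'll settle the tin by 1.5 mm, open part-way and rise.

```bash
python3 -m jog '[[[0,0,-0.01],[0,0,0],1],[[0,0,-0.015],[0,0,0],1],[[0,0,-0.015],[0,0,0],1]]'
python3 -m jog '[[[0,0,0],[0,0,0],0.9],[[0,0,0],[0,0,0],0.8],[[0,0,0],[0,0,0],0.6],[[0,0,0],[0,0,0],0.4],[[0,0,0],[0,0,0],0.4],[[0,0,0],[0,0,0],0.4],[[0,0,0],[0,0,0],0.4]]'
python3 -m jog '[[[0,0,0.1],[0,0,0],0.4],[[0,0,0.25],[0,0,0],0.4],[[0,0,0.4],[0,0,0],0.4],[[0,0,0.6],[0,0,0],0.4],[[0,0,0.8],[0,0,0],0.4],[[0,0,1],[0,0,0],0.4],[[0,0,1],[0,0,0],0.4]]'
python3 -m jog '[[[-0.1,0.1,0.3],[0,0,0],0.4],[[-0.3,0.3,0.4],[0,0,0],0.4],[[-0.3,0.3,0.4],[0,0,0],0.4],[[-0.3,0.3,0.4],[0,0,0],0.4]]'
python3 - <<'E'
from h import *
im=get_image("top");W=cloud(im);z=W[...,2];c=(552,43)
m=(z>60)&(z<80)&(np.hypot(W[...,0]-c[0],W[...,1]-c[1])<115);p=W[m]
A=np.c_[2*p[:,:2],np.ones(len(p))];q=np.linalg.lstsq(A,(p[:,:2]**2).sum(1),rcond=None)[0];print(len(p),q[:2],np.sqrt(q[2]+q[0]**2+q[1]**2),np.median(p[:,2]))
a=cv2.resize(im["frame"][120:280,250:410,::-1],None,fx=3,fy=3)
cv2.imwrite("pics/t5.png",a)
E
```

```text
clock: 13.25
position: [454.0, 61.2, 36.7]
ee_rot: [-0.641, 0.768, -0.0, 0.0]
contact_force: [-3.6, 0.1, 9.7]
gripper_width: 3.0
grasp_force: 63.6
clock: 13.95
position: [453.7, 61.1, 35.2]
ee_rot: [-0.64, 0.768, 0.0, -0.0]
contact_force: [-0.1, -0.3, 1.1]
gripper_width: 25.4
grasp_force: 0.0
clock: 14.65
position: [455.5, 61.9, 138.7]
ee_rot: [-0.641, 0.768, -0.001, 0.003]
contact_force: [0.9, -0.2, 1.0]
gripper_width: 25.7
grasp_force: 0.0
clock: 15.05
position: [423.3, 91.3, 175.4]
ee_rot: [-0.641, 0.768, 0.0, 0.0]
contact_force: [-0.1, -0.3, -0.4]
gripper_width: 25.6
grasp_force: 0.0
433 [548.427215    45.81646265] 98.22988408459713 70.65145753749577
```

View pics/t5.png

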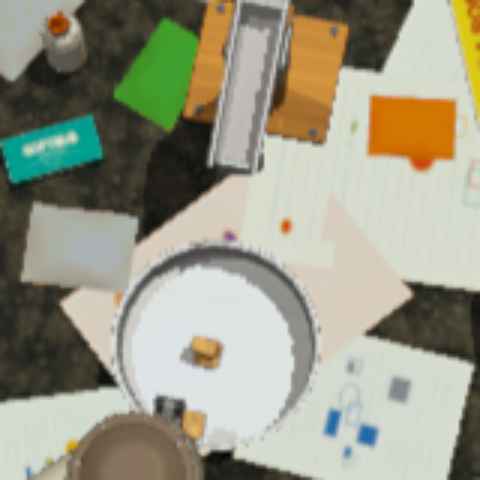

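The tin stands flat with its rim at z = 70. The biscuits are inside at (205,350) and (192,425), and the gripper is clear at about z = 175. I'll hand in.

```bash
python3 -c "from bench import *;print(job_done())"
```

```text
the job is handed in; nothing more can be done
None
```

The cake tin is standing upright and released on the worktop with all three biscuits in it, the bowl was not touched, and the job was handed in at about 15 s; no verdict came back.

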